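# Seat the sighting mirror in its three-point mount

### The arm

A 6-joint arm with a two-finger parallel gripper is mounted at the origin on the work surface. World frame = base frame: x ahead of the robot, y to its left, z up, the work surface at z = 0. Lengths are in m, angles in degrees, forces in N, time in s.
With the tool pointing down it reaches from about 0.3 to 0.75 m from the base axis. Payload 8.5 kg.
Tool frame: the origin (TCP) lies at the very end of the fingers, on their centre line; the grasp point (between the pads) lies 19 mm behind it; z points along the fingers, y is the line along which they close (so a half turn about z gives the same grasp; the last joint's range is limited). The gripper opens to 85 mm and grips with 20 to 120 N. Pads are 22 mm wide; open, the fingers measure 114 mm over their backs; the gripper's body (76 mm by 85 mm) begins 54 mm behind the grasp point. The pads swing forward as they close: fully open they stand 13 mm farther back than shut.
Start: joints at [63.237, 21.807, 74.336, -0, 83.858, -12.336], TCP at [0.137, 0.533, 0.231] pointing down, gripper open.
Joint ranges: [-178.18, 178.18], [-50.72, 133.34], [12.68, 142.11], [-81.47, 261.47], [9.98, 163.14], [-165.26, 165.26]. Speed limits (degrees/s): [136.94, 136.94, 180, 180, 180, 180].

### API

Orientations are given as a 3x3 rotation matrix whose columns are the frame's x, y, z axes.
In Python, from rig import env gives the robot as it stands.
- The arm moves only by the tool move_arm, never from a script. Its argument "plan" is a list of rows, each a list of 7 numbers: the turn, a rotation vector about the tool's x, y, z in degrees, then the shift along the tool's x, y, z in cm, then the gripper command: -1 is shut, 1 is fully open, values between are in proportion. In form: [[ax, ay, az, tx, ty, tz, jaw], ...]. A call has 1 to 5 rows; each row is the pose to reach, as a shift and turn from the pose commanded when the call began, along the tool's axes at that moment; what a row does not reach only later rows make up. A row lasts 1/10 s, in which the tool goes at most 50 mm and 8.59 degrees, less where a joint would pass 70% of its speed; a pose out of reach is approached as far as the arm can. A call with a gripper value outside its range is refused whole. The fingers move at their own pace and stop on an object; "squeeze" is the grip in N (left out, the last holds). Time passes only in rows, so rows that repeat a pose let the fingers close. It gives the time, the measured TCP pose, the force, the opening and the grip force at its end, in the units of the state.
- env.observe(): the state, without advancing time (a new reading comes with each control period).
- env.get_image(name): name is "side" or "top"; returns a dict with "color" (480x640x3 uint8, red, green, blue), "fov_y" (degrees; the focal length in pixels is half the picture's height over the tangent of half this angle, whatever the lens; pixels are square), "cx", "cy" (the principal point, pixels), "R" (3x3) and "t" (3): a world point X has camera coordinates R X + t. Camera axes: x right, y down, z forward; pixel columns grow to the right and rows downward; lengths in m; the calibration is good to about 2 mm. A picture is of the moment at which its call begins. There is no depth.
- env.close_job(): hands the job in; it is judged then, once.
Trained networks look in a picture, given as the dict that the camera call returned (one of the last four; its "shot" number tells which), for a name from the list of things; names that differ only in an ending like _2 or _b are one class to them, and where a whole thing is asked for, a point or a joint stands for the part that bears it (a point fixed in the world has none). Each returns a list of dicts, best first, with "conf" (0 to 1); they miss things now and then, are a little off and sometimes report something else, mostly with a low value. They report only what shows in the picture. A call takes as long as a camera call. They do not tell look-alikes from the thing itself.
- env.outline_of(target, picture): "mask" (480x640 bool, what is visible of it) and "bbox" ([centre column, centre row, width, height] in pixels, round what is visible of it).
- env.tip_of(target, picture): "pixel" ([column, row] in pixels: a listed point, or the origin of a listed thing).
The state is a dict: "time_s": time; "q": joint angles; "qvel": joint speeds; "joint_efforts": joint torques, N m; "position": TCP position; "tool_rot": TCP orientation; "ft_force": force on the tool from outside, world axes, zero at the start; "wrist_torque": the same for the moment, N m; "grip_width": finger opening in m; "gripper_force": force on a finger pad.
Only numpy, scipy, OpenCV 4.12 (cv2) and the standard library are available. Lean on these libraries where they do the work, as an engineer would, in place of code of your own. Each camera call takes 0.05 s, during which the arm holds its last target. There are 200 camera calls.

### The job

Take the 45-degree sighting mirror by its two metal cheeks, never by the glass, and seat it in the three-point mount of the press's camera with the glass looking towards the camera barrel (of the three ways it fits, the one nearest to that). Feel for the vee grooves with a light touch, then press it gently straight down past the sprung detents until all three feet bear and it cannot rock, and leave it there. Do not force it, do not tip it over and leave the other things on the bench alone.

Things in the scene. Friction and masses are not known exactly. Their poses are not given: they have to be found in the camera images.
- cell: The mirror cell: round aluminium disc, 68 mm across, on three ball feet, with two upright aluminium cheeks and a glass mirror between them; about 0.2 kg. Origin: on its axis, level with the undersides of the feet; z up, x the way the glass looks. Disc from z = 10.5 to 18.5 mm, its rim bevelled above and below. It starts on a 4 mm rubber pad.
- cheeks (a point): Midpoint between the cell's two cheeks, 45 mm above the cell's origin; axes as the cell's. The cheeks stand from z = 18.5 to 57 mm above the cell's origin, are 36 mm long along x, and their outer faces lie at y = +-17 mm: grip them there, 34 mm wide, closing along y, with the fingertips at least 22 mm above the cell's origin.
- foot_a: Polished steel ball foot of the cell, 12 mm diameter, ball centre 26 mm from the axis at +x of the cell, 6 mm above the cell's origin. Origin: ball centre.
- foot_b: As foot_a, at 120 degrees counterclockwise (seen from above).
- foot_c: As foot_a, at 240 degrees.
- mirror: The glass plate, 42 x 23.5 x 3 mm, at 45 degrees between the cheeks, its upper edge 51 mm above the cell's origin, below the cheeks' tops. Origin: its centre, 35 mm above the cell's origin. Not to be touched.
- mount: The three-point mount, fixed to the bench: steel plate, x from -75 to +125 mm, y +-75 mm, 12 mm thick, carrying a grooved aluminium ring, three sprung detents and a camera barrel on its +x side. Origin: on the seat's axis at bench level; z up, x towards the barrel.
- ring_top (a point): On the mount's axis at the flat top of the ring, 29 mm above the bench (ring out to 35 mm radius). Three radial vee grooves, 16 mm wide, 14 mm deep, walls at 60 degrees, at 0, 120 and 240 degrees from the mount's x, all turned together by a hand-trimmed angle that is not measured: anything up to 0.75 rad either way. The ring is stiff and stays so.
- detent_level (a point): On the mount's axis, 38 mm above the bench: height of three sprung brass detent tips, 31 mm from the axis at 60, 180 and 300 degrees; blocks 42 to 64 mm out, 42 mm high. With feet in grooves the cell sinks 8 mm below feet-on-flats, the first 1 mm or so freely; then the detents must ride over its rim, about 5 to 10 N in all, and hold it down. Pressing over 25 N is too hard.
- barrel (a point): Front centre of the black camera barrel: 26 mm diameter, 58 mm above the bench, from 83 to 128 mm from the mount's axis along its +x.
- mount_seat (a point): Where the cell's origin lies when fully seated: on the mount's axis, 21 mm above the bench. Axes as the mount's.
- seal: Bystander: black rubber shaft seal ring, 90 mm across, 14 mm high.
- wrapped_roll: Bystander: brown paper-wrapped roll, 84 mm diameter, 75 mm high.
- spanner: Bystander: steel spanner, 190 mm long, lying flat.
There are look-alikes about, which are no part of the job. Several things have the shape of the cell; the one meant has the colours described above.

How it is judged:
By the outcome, as a careful person would: the job done as asked, in the order asked, and still so for the second after the job is handed in, with the robot touching nothing.
It also fails if it takes over 64 s, if anything falls off the work surface, if the arm or the gripper's body presses on something with over 40 N, if the wrist force passes 120 N, or if a joint passes its speed limit or range.

## Working session

There is one attempt and no reset: what is moved stays moved. The work goes in short steps, Python scripts to look and compute and a tool call to move; the robot and the scene stay as the last step left them, time stands still between calls to the robot, and variables do not carry over. Pictures are saved under pics/ and viewed, at most 10 in all, crops included, and the job is handed in when it is done.

Besides the shell and the picture viewer there is one more tool, called as name(argument=value, ...), one argument or row to a line, values as JSON. move_arm: Moves the arm, as the interface text tells. Its arguments: {"type":"object","properties":{"plan":{"type":"array"},"squeeze":{"type":"number"}},"required":["plan"]}

```bash
mkdir -p pics; cat > h.py <<'E'
import numpy as np, cv2
from rig import env
def K(p):
    f=p["color"].shape[0]/2/np.tan(np.radians(p["fov_y"])/2); return f
def ray(p,px):
    R=np.array(p["R"]);t=np.array(p["t"]);f=K(p)
    d=R.T@np.array([(px[0]-p["cx"])/f,(px[1]-p["cy"])/f,1.]);return -R.T@t,d
def atz(p,px,z):
    o,d=ray(p,px);return o+d*(z-o[2])/d[2]
def proj(p,X):
    c=np.array(p["R"])@np.array(X)+np.array(p["t"]);f=K(p);return np.array([p["cx"]+f*c[0]/c[2],p["cy"]+f*c[1]/c[2]])
def tri(rs):
    A=0;b=0
    for o,d in rs:
        d=d/np.linalg.norm(d);P=np.eye(3)-np.outer(d,d);A=A+P;b=b+P@o
    return np.linalg.solve(A,b)
E
python3 - <<'E'
from h import *
np.set_printoptions(precision=3,suppress=True)
for n in("top","side"):
    p=env.get_image(n);cv2.imwrite(f"pics/{n}0.png",p["color"][...,::-1])
    print(n,p["fov_y"],p["cx"],p["cy"],"cam",-np.array(p["R"]).T@p["t"],np.array(p["R"])[2], p.keys())
    for k in("cell","mount","seal","wrapped_roll","spanner"):
        for r in env.outline_of(k,p)[:5]: print(k,"o",round(r["conf"],2),np.round(r["bbox"]))
    for k in("cheeks","mirror","foot_a","cell","mount","ring_top","barrel","detent_level"):
        print(k,[(round(r["conf"],2),np.round(r["pixel"],1).tolist()) for r in env.tip_of(k,p)[:5]])
s=env.observe();print(s["time_s"],s["position"],s["tool_rot"],s["ft_force"])
E
```

```text
top 51.987632054792755 316.877642257399 241.2451983953915 cam [ 0.379 -0.011  1.207] [ 0.19   0.024 -0.981] dict_keys(['color', 'fov_y', 'cx', 'cy', 'R', 't', 'shot'])
cell o 0.93 [414. 280.  24.  26.]
cell o 0.65 [414. 331.  26.  29.]
cell o 0.61 [356. 290.  26.  30.]
mount o 0.73 [240. 257.  75.  93.]
seal o 0.97 [334. 189.  38.  37.]
wrapped_roll o 0.97 [137. 268.  41.  39.]
spanner o 0.81 [514. 273.  24.  81.]
cheeks [(0.88, [415.7, 274.9]), (0.86, [414.4, 326.9]), (0.71, [359.1, 286.4])]
mirror [(0.65, [359.2, 287.5]), (0.63, [414.3, 326.9]), (0.57, [416.0, 279.6]), (0.16, [236.7, 262.9])]
foot_a []
cell [(0.87, [356.3, 287.5]), (0.75, [413.1, 329.4]), (0.67, [410.2, 278.4])]
mount [(0.9, [236.9, 265.3])]
ring_top [(0.77, [234.8, 263.0]), (0.6, [332.2, 189.4]), (0.43, [414.2, 278.4])]
barrel [(0.96, [246.3, 228.4])]
detent_level [(0.9, [233.9, 264.3]), (0.3, [415.4, 278.6])]
side 53.39801111412028 321.9485649467734 246.7089174920138 cam [0.253 0.793 0.613] [ 0.331 -0.777 -0.535] dict_keys(['color', 'fov_y', 'cx', 'cy', 'R', 't', 'shot'])
cell o 0.85 [431. 236.  34.  29.]
cell o 0.81 [386. 229.  25.  27.]
cell o 0.67 [376. 257.  29.  26.]
mount o 0.55 [283. 330. 132. 101.]
seal o 0.64 [266. 246.  38.  23.]
wrapped_roll o 0.7 [221. 427.  62.  88.]
spanner o 0.77 [410. 194.  67.  24.]
spanner o 0.28 [281. 330. 129.  98.]
cheeks [(0.75, [389.6, 218.4]), (0.67, [435.2, 229.9]), (0.57, [379.7, 246.4])]
mirror [(0.56, [375.1, 255.3]), (0.46, [429.2, 234.0]), (0.29, [406.8, 194.4])]
foot_a []
cell [(0.85, [376.7, 265.5]), (0.77, [431.5, 246.3]), (0.65, [387.4, 237.3]), (0.57, [290.8, 330.7])]
mount [(0.79, [290.8, 339.5])]
ring_top []
barrel [(0.94, [258.4, 295.9])]
detent_level [(0.82, [291.9, 322.1])]
1.4 [0.137 0.533 0.231] [[-0.968  0.249 -0.   ]
 [ 0.249  0.968 -0.   ]
 [ 0.    -0.    -1.   ]] [0.871 0.138 0.237]
```

```bash
python3 - <<'E'
import cv2,numpy as np
t=cv2.imread("pics/top0.png");s=cv2.imread("pics/side0.png")
a=cv2.resize(t[170:370,180:450],(800,593),interpolation=cv2.INTER_CUBIC);cv2.imwrite("pics/a.png",a)
u=cv2.resize(t[255:355,335:435],(400,400),interpolation=cv2.INTER_CUBIC);v=cv2.resize(s[200:280,350:450],(400,320),interpolation=cv2.INTER_CUBIC)
v=cv2.copyMakeBorder(v,0,80,0,0,cv2.BORDER_CONSTANT)
cv2.imwrite("pics/b.png",np.hstack([u,v]))
E
```

```text
(no output)
```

View pics/side0.png

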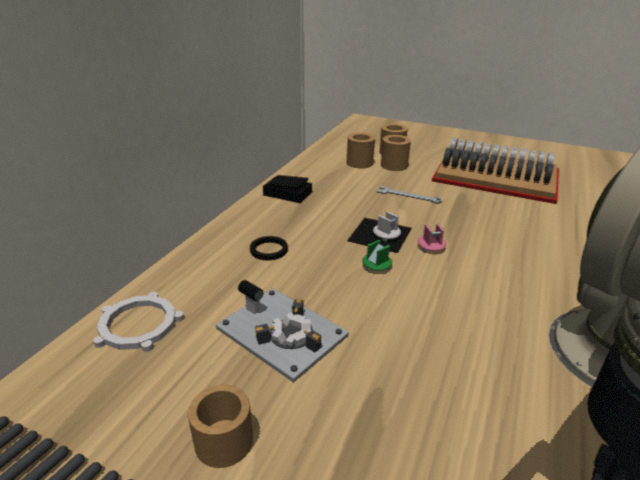

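View pics/a.png

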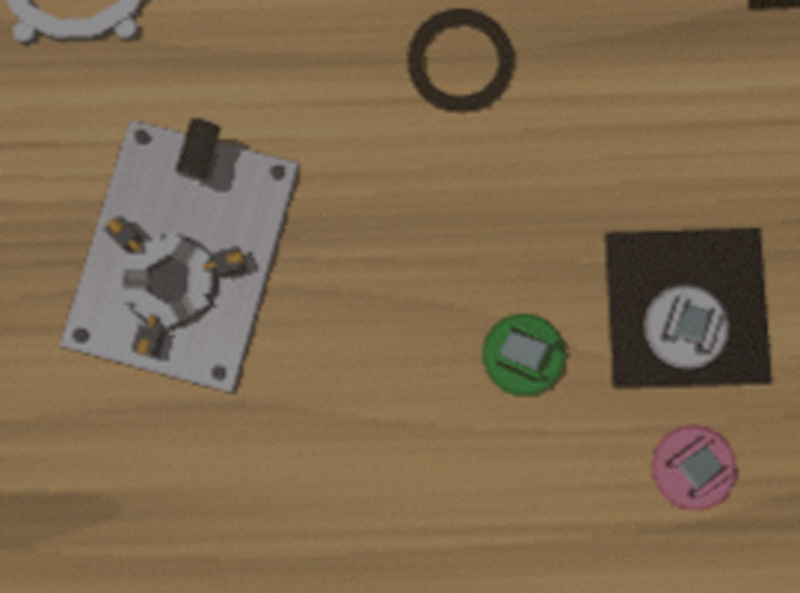

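View pics/b.png

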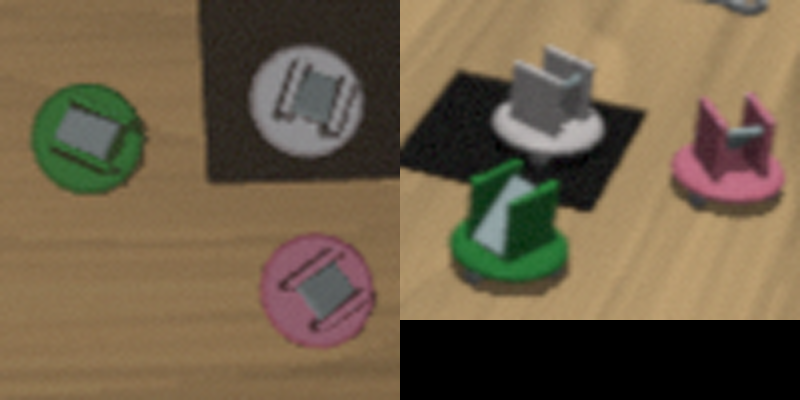

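The cell-shaped things are green (356,290), pink (414,331), and bare aluminium on the black pad (414,280). By its colours the aluminium one is the target. Next I'll measure it and the mount accurately.

```bash
cat > meas.py <<'E'
from h import *
import pickle
np.set_printoptions(precision=4,suppress=True)
def avg(n,k=8):
    ps=[env.get_image(n) for _ in range(k)];p=dict(ps[-1]);p["avg"]=np.mean([q["color"].astype(float) for q in ps],0).astype(np.uint8);return p
def rect(p,c,yaw,z,half,s):
    # rectify plane z; rows: x' from +half (top) to -half; cols: y' +half..-half ; s px per m
    n=int(2*half*s);g=(np.arange(n)+.5)/s-half
    X,Y=np.meshgrid(-g,-g,indexing="ij") # X row, Y col
    cy,sy=np.cos(yaw),np.sin(yaw)
    W=np.stack([c[0]+cy*X-sy*Y,c[1]+sy*X+cy*Y,np.full_like(X,z)],-1)
    C=W@np.array(p["R"]).T+np.array(p["t"]);f=K(p)
    return cv2.remap(p["avg"],(p["cx"]+f*C[...,0]/C[...,2]).astype(np.float32),(p["cy"]+f*C[...,1]/C[...,2]).astype(np.float32),cv2.INTER_CUBIC)
E
python3 - <<'E'
from meas import *
T=avg("top");S=avg("side");pickle.dump((T,S),open("ts.pkl","wb"))
m=env.outline_of("mount",T)[0]["mask"];print(m.sum())
def near(n,p,px,k=40):
    r=[q["pixel"] for q in env.tip_of(n,p) if np.hypot(*(np.array(q["pixel"])-px))<k]; return r and min(r,key=lambda q:np.hypot(*(np.array(q)-px)))
for n,a,b in(("cheeks",(415,275),(389,218)),("cell",(412,280),(387,238)),("barrel",(246,228),(258,296)),("mount",(237,265),(291,339)),("detent_level",(234,264),(292,322))):
    x,y=near(n,T,a,15),near(n,S,b,15)
    if x and y:
        X=tri([ray(T,x),ray(S,y)]);print(n,X,"res",proj(T,X)-x,proj(S,X)-y)
# plate rectangle
X0=atz(T,(237,265),.012)
im=rect(T,X0[:2],0,.012,.16,3000);hsv=cv2.cvtColor(im,cv2.COLOR_RGB2HSV)
g=((hsv[...,1]<45)&(hsv[...,2]>70)).astype(np.uint8)
g=cv2.morphologyEx(g,cv2.MORPH_CLOSE,np.ones((25,25)))
n,l,st,_=cv2.connectedComponentsWithStats(g);i=l[480-60:480+60,420:540];i=np.bincount(i[i>0]).argmax()
ct=max(cv2.findContours((l==i).astype(np.uint8),0,2)[0],key=cv2.contourArea)
r=cv2.minAreaRect(ct);print(X0,r,np.array(r[1])/3000)
B=cv2.boxPoints(r);print(np.c_[X0[0]+.16-B[:,1]/3000,X0[1]+.16-B[:,0]/3000])
cv2.drawContours(im,[B.astype(int)],0,(255,0,0),1)
c=atz(T,(414,280),.0225);im2=rect(T,c[:2],0,.0225,.05,9000);print(c)
cv2.imwrite("pics/c.png",np.hstack([cv2.resize(im,(400,400)),cv2.resize(im2,(400,400))])[...,::-1])
E
```

```text
Traceback (most recent call last):
ValueError: only the last four pictures can be asked about
```

```bash
cat > r.py <<'E'
from meas import *
T,S=pickle.load(open("ts.pkl","rb"))
T0,S0=env.get_image("top"),env.get_image("side")
def near(n,p,px,k=40):
    r=[q["pixel"] for q in env.tip_of(n,p) if np.hypot(*(np.array(q["pixel"])-px))<k]; return r and min(r,key=lambda q:np.hypot(*(np.array(q)-px)))
for n,a,b in(("cheeks",(415,275),(389,218)),("cell",(412,280),(387,238)),("barrel",(246,228),(258,296)),("mount",(237,265),(291,339)),("detent_level",(234,264),(292,322))):
    x,y=near(n,T0,a,15),near(n,S0,b,15)
    if x and y:
        X=tri([ray(T,x),ray(S,y)]);print(n,X,"res",proj(T,X)-x,proj(S,X)-y)
X0=atz(T,(237,265),.012)
im=rect(T,X0[:2],0,.012,.16,3000);hsv=cv2.cvtColor(im,cv2.COLOR_RGB2HSV)
g=((hsv[...,1]<45)&(hsv[...,2]>70)).astype(np.uint8)
g=cv2.morphologyEx(g,cv2.MORPH_CLOSE,np.ones((25,25)))
n,l,st,_=cv2.connectedComponentsWithStats(g);i=l[480-60:480+60,420:540];i=np.bincount(i[i>0]).argmax()
ct=max(cv2.findContours((l==i).astype(np.uint8),0,2)[0],key=cv2.contourArea)
r=cv2.minAreaRect(ct);print(X0,r,np.array(r[1])/3000)
B=cv2.boxPoints(r);print(np.c_[X0[0]+.16-B[:,1]/3000,X0[1]+.16-B[:,0]/3000])
cv2.drawContours(im,[B.astype(int)],0,(255,0,0),1)
c=atz(T,(414,280),.0225);im2=rect(T,c[:2],0,.0225,.05,9000);print(c)
cv2.imwrite("pics/c.png",np.hstack([cv2.resize(im,(400,400)),cv2.resize(im2,(400,400))])[...,::-1])
E
python3 r.py
```

```text
cheeks [ 0.5038 -0.2088  0.0451] res [0.864  3.5024] [-3.4227 -0.6584]
cell [ 0.5139 -0.2144 -0.0066] res [0.0542 0.2056] [-0.2046 -0.0377]
barrel [0.6401 0.1877 0.0531] res [0.076  0.1874] [-0.2508 -0.066 ]
mount [0.5578 0.2135 0.    ] res [-0.1309 -0.3852] [0.5339 0.1269]
detent_level [0.5569 0.2179 0.0403] res [-0.2761 -0.7897] [1.094  0.2605]
[0.5575 0.2166 0.012 ] ((506.08636474609375, 405.77392578125), (453.2166442871094, 599.96142578125), 16.659912109375) [0.1511 0.2   ]
[[0.5081 0.3089]
 [0.6997 0.2516]
 [0.6564 0.1069]
 [0.4648 0.1642]]
[ 0.5065 -0.2125  0.0225]
```

View pics/c.png

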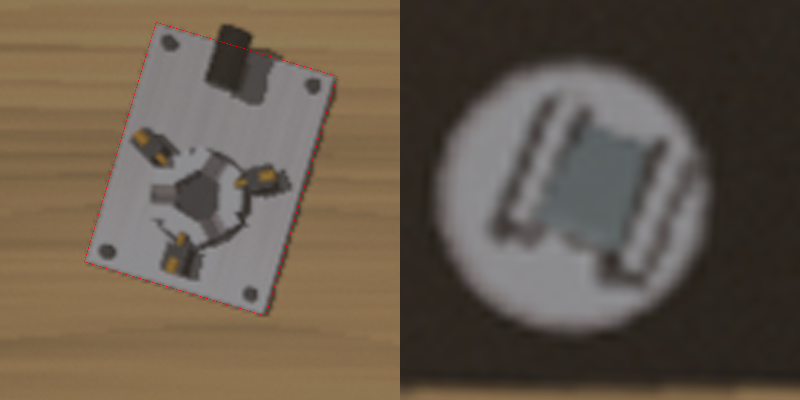

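```bash
cat > r2.py <<'E'
from meas import *
from scipy.optimize import minimize
T,S=pickle.load(open("ts.pkl","rb"))
# disc fit: silhouette bright vs dark pad in top, rim at z~.0185
im=rect(T,(.5065,-.2125),0,.0185,.05,4000);g=cv2.cvtColor(im,cv2.COLOR_RGB2GRAY)
_,b=cv2.threshold(cv2.GaussianBlur(g,(0,0),4),0,255,cv2.THRESH_OTSU)
b[380:]=0
ct=max(cv2.findContours(b,0,2)[0],key=cv2.contourArea);h=cv2.convexHull(ct);(u,v),(a,c),_=cv2.fitEllipse(h)
C=np.array([.5065+.05-v/4000,-.2125+.05-u/4000]);print("disc",C,a/4000,c/4000)
def wire(yaw):
    L=[]
    for y in(.017,-.017,.0145,-.0145):
        q=[(-.018,y,.0185),(.018,y,.0185),(.018,y,.057),(-.018,y,.057)];L.append((q,(255,0,0)))
    # glass: normal (1,0,1), upper edge at -x
    e=np.array([-1,0,1])/2**.5*.021;n=np.array([1,0,1])/2**.5*.0015
    for s,co in((1,(0,255,0)),(-1,(0,0,255))):
        q=[np.array([0,0,.035])+a*e+np.array([0,w*.01175,0])+s*n for a,w in((1,1),(1,-1),(-1,-1),(-1,1))];L.append((q,co))
    cy,sy=np.cos(yaw),np.sin(yaw);R=np.array([[cy,-sy,0],[sy,cy,0],[0,0,1]])
    return [(np.array(q)@R.T+np.r_[C,.004],co) for q,co in L]
rows=[]
for p,o in((T,(395,260)),(S,(366,202))):
    row=[]
    for yaw in(None,-17,163):
        z=6.6;i=cv2.resize(p["avg"][o[1]:o[1]+40,o[0]:o[0]+40],None,fx=z,fy=z,interpolation=cv2.INTER_CUBIC)
        if yaw is not None:
            for q,co in wire(np.radians(yaw)):
                w=np.array([(proj(p,x)-o+.5)*z for x in q]).round().astype(np.int32);cv2.polylines(i,[w],True,co,1)
        row.append(i)
    rows.append(np.hstack(row))
cv2.imwrite("pics/d.png",np.vstack(rows)[...,::-1])
# grooves polar
M=np.array([.5584,.2151]);my=np.radians(-16.66)
A=np.radians(np.arange(0,360,2));
for z,rr in((.029,(.028,.033)),):
    P=np.zeros(len(A))
    for r in np.linspace(*rr,8):
        for k,a in enumerate(A):
            px=proj(T,[M[0]+r*np.cos(a+my),M[1]+r*np.sin(a+my),z]);P[k]+=cv2.getRectSubPix(cv2.cvtColor(T["avg"],cv2.COLOR_RGB2GRAY),(1,1),tuple(px.astype(float)))[0,0]/8
    print("polar");print(P.reshape(-1,15).round().astype(int))
im=rect(T,M,my,.029,.05,4000);im=cv2.resize(im,(600,600),interpolation=cv2.INTER_CUBIC)
s=600/.1
cv2.circle(im,(300,300),int(.035*s),(255,0,0),1);cv2.drawMarker(im,(300,300),(255,0,0))
cv2.imwrite("pics/e.png",im[...,::-1])
E
python3 r2.py
```

```text
disc [ 0.5078 -0.2061] 0.06750700378417969 0.06775012969970703
polar
[[108 120 130 136 139 141 140 140 140 140 137 135 134 134 136]
 [139 141 141 141 140 140 140 140 140 137 132 124 114 106 102]
 [106 114 123 132 137 140 140 140 140 140 140 140 138 135 130]
 [118 104  98  98  97  96  95  91  88  85  83  84  89  96 106]
 [117 126 134 139 140 140 140 140 139 138 135 134 134 136 139]
 [140 140 140 140 140 140 140 140 138 135 130 125 120 117 115]
 [117 118 122 130 135 138 140 140 140 140 140 136 131 121 109]
 [ 97  88  83  81  80  80  80  82  88  94 100 104 107 112 119]
 [126 132 137 140 141 140 140 141 140 137 131 129 132 136 138]
 [139 139 139 139 139 138 138 138 138 138 138 138 129 119 115]
 [113 114 117 121 126 132 137 139 140 141 140 139 138 136 130]
 [122 111 100  92  87  83  82  84  84  85  85  85  86  90  97]]
```

View pics/d.png

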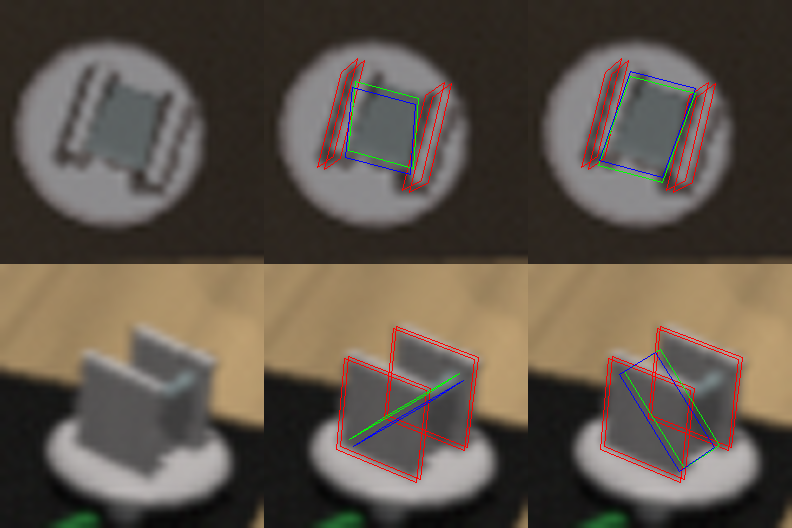

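View pics/e.png

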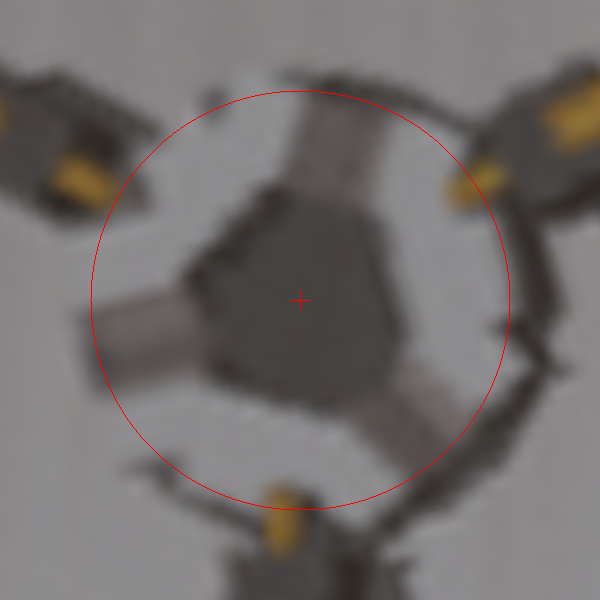

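The -17° hypothesis matches in both views: the glass bar shows at right in the side view, and the top view outline is short. The cell is at (0.508,-0.206) with yaw -17°. The mount is at (0.558,0.215) with yaw -16.7°, and its grooves are turned about -15°. Moving over now.

move_arm(
  plan=[
    [0,0,2.6,-3.4,-3.9,0,0.4],
    [0,0,2.6,-6.8,-7.8,0,0.4],
    [0,0,2.6,-10.2,-11.7,0,0.4],
    [0,0,2.6,-13.6,-15.6,0,0.4],
    [0,0,2.6,-13.6,-15.6,0,0.4],
  ],
)

```text
time_s: 3.3
position: [0.2313, 0.3445, 0.2316]
tool_rot: [[-0.955, 0.297, 0.001], [0.297, 0.955, -0.001], [-0.001, -0.0, -1.0]]
ft_force: [-0.5, 0.9, 0.1]
grip_width: 0.0594
gripper_force: 0.0
```

```bash
cat > r3.py <<'E'
from meas import *
T,S=pickle.load(open("ts.pkl","rb"))
g=cv2.cvtColor(T["avg"],cv2.COLOR_RGB2GRAY).astype(np.float32)
M=np.array([.5584,.2151]);my=np.radians(-16.66)
s=4000;n=400;G=cv2.GaussianBlur(rect({**T,"avg":g},M,my,.029,.05,s),(0,0),3)
k=(np.arange(n)+.5)/s-.05;X,Y=np.meshgrid(-k,-k,indexing="ij")
best=[]
for cx in np.arange(-.004,.0041,.001):
  for cy in np.arange(-.004,.0041,.001):
    x,y=X-cx,Y-cy;r=np.hypot(x,y);a=np.degrees(np.arctan2(y,x))
    dz=np.min([np.abs((a-d+180)%360-180) for d in(60,180,-60)],0)
    ok=(r>.0215)&(r<.033)&~((dz<14)&(r>.024))
    for ph in np.arange(-35,6,1.):
        al=np.radians(((a-ph+60)%120)-60);gr=(np.abs(r*np.sin(al))<.008)
        I=G[ok];m=gr[ok];best.append((np.var(I[m])*m.sum()+np.var(I[~m])*(~m).sum(),cx,cy,ph,I[m].mean(),I[~m].mean()))
best.sort();print(np.array(best[:8]))
cy,sy=np.cos(my),np.sin(my);b=np.mean([q[1:4] for q in best[:8]],0);print(M+[cy*b[0]-sy*b[1],sy*b[0]+cy*b[1]],b)
E
python3 r3.py
```

```text
[[1615478.7501      -0.001        0.001      -16.          93.2011
      137.5969]
 [1627778.1783      -0.001        0.001      -15.          93.2511
      137.6073]
 [1656159.1014       0.           0.001      -16.          93.1953
      137.6888]
 [1662456.5854       0.           0.001      -15.          93.2378
      137.7033]
 [1829932.2611      -0.001        0.001      -17.          93.4615
      137.4447]
 [1871199.5864      -0.001        0.001      -14.          93.5236
      137.4216]
 [1874700.014       -0.001        0.002      -16.          93.1291
      137.1049]
 [1888547.4356       0.           0.001      -17.          93.4778
      137.5245]]
[0.5581 0.2164] [ -0.0006   0.0011 -15.75  ]
```

move_arm(
  plan=[
    [0,0,0,-3.5,-3.5,0,0.4],
    [0,0,0,-7,-7.1,0,0.4],
    [0,0,0,-10.5,-10.6,0,0.4],
    [0,0,0,-14,-14.2,0,0.4],
    [0,0,0,-17.4,-17.7,0,0.4],
  ],
)

```text
time_s: 3.8
position: [0.3451, 0.126, 0.2317]
tool_rot: [[-0.956, 0.292, 0.001], [0.292, 0.956, 0.0], [-0.001, 0.001, -1.0]]
ft_force: [1.4, 0.5, -0.2]
grip_width: 0.0596
gripper_force: 0.0
```

move_arm(
  plan=[
    [0,0,0,-3.5,-3.5,0,0.4],
    [0,0,0,-7,-7.1,0,0.4],
    [0,0,0,-10.5,-10.6,0,0.4],
    [0,0,0,-14,-14.2,0,0.4],
    [0,0,0,-17.4,-17.7,0,0.4],
  ],
)

```text
time_s: 4.3
position: [0.46, -0.0945, 0.2314]
tool_rot: [[-0.956, 0.293, 0.001], [0.293, 0.956, 0.0], [-0.001, 0.0, -1.0]]
ft_force: [0.7, 0.9, 0.2]
grip_width: 0.0595
gripper_force: 0.0
```

move_arm(
  plan=[
    [0,0,0,-2.5,-2.7,4,0.4],
    [0,0,0,-5,-5.4,6,0.4],
    [0,0,0,-7.9,-8.8,8,0.4],
    [0,0,0,-7.9,-8.8,10,0.4],
    [0,0,0,-7.9,-8.8,10,0.4],
  ],
)

```text
time_s: 4.8
position: [0.5081, -0.1997, 0.1286]
tool_rot: [[-0.956, 0.294, -0.005], [0.294, 0.956, 0.003], [0.005, 0.002, -1.0]]
ft_force: [-0.1, 0.1, 1.0]
grip_width: 0.0595
gripper_force: 0.0
```

move_arm(
  plan=[
    [0,0,0,0,0,2,0.4],
    [0,0,0,0,0,4,0.4],
    [0,0,0,0,0,4,0.4],
  ],
)

```text
time_s: 5.1
position: [0.5082, -0.1985, 0.0905]
tool_rot: [[-0.956, 0.292, -0.003], [0.292, 0.956, 0.002], [0.003, 0.001, -1.0]]
ft_force: [-0.0, 0.5, 0.4]
grip_width: 0.0599
gripper_force: 0.0
```

```bash
python3 - <<'E'
from h import *
np.set_printoptions(precision=4,suppress=True)
s=env.observe();print(s["position"],s["tool_rot"],s["ft_force"])
for n in("top","side"):
    p=env.get_image(n);q=proj(p,s["position"]).round().astype(int);print(n,q,proj(p,[.5078,-.2061,.049]))
    i=p["color"][q[1]-50:q[1]+30,q[0]-50:q[0]+50];cv2.imwrite(f"pics/_{n}.png",cv2.resize(i,(400,320),interpolation=cv2.INTER_CUBIC)[...,::-1])
cv2.imwrite("pics/f.png",np.hstack([cv2.imread("pics/_top.png"),cv2.imread("pics/_side.png")]))
E
```

```text
[ 0.5082 -0.1985  0.0905] [[-0.9565  0.2918 -0.0026]
 [ 0.2918  0.9565  0.0019]
 [ 0.003   0.0011 -1.    ]] [-0.0188  0.5346  0.4259]
top [413 276] [413.0856 278.254 ]
side [388 206] [387.3234 219.9919]
```

View pics/f.png

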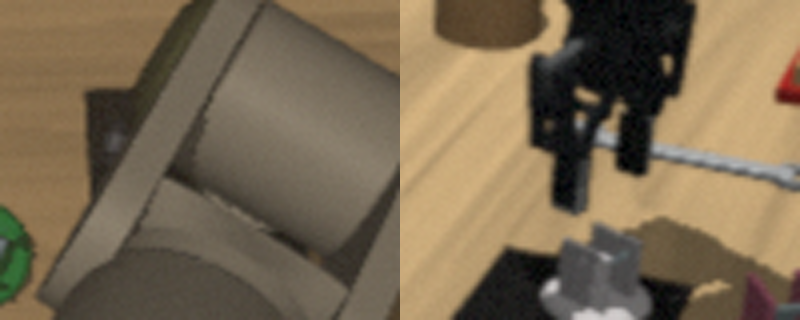

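The side view shows both fingers straddling the cheeks: tips near (572,205) and (635,170), cheeks at (600,252). I'll correct 7 mm along y and go down.

move_arm(
  plan=[
    [0,0,0,-0.2,-0.74,0,0.4],
    [0,0,0,-0.2,-0.74,2.5,0.4],
    [0,0,0,-0.2,-0.74,4.5,0.4],
    [0,0,0,-0.2,-0.74,6.1,0.4],
    [0,0,0,-0.2,-0.74,6.1,0.4],
  ],
)

```text
time_s: 5.7
position: [0.5081, -0.2078, 0.0297]
tool_rot: [[-0.956, 0.293, -0.002], [0.293, 0.956, 0.001], [0.002, 0.001, -1.0]]
ft_force: [0.0, 0.4, 0.2]
grip_width: 0.0596
gripper_force: 0.0
```

move_arm(
  plan=[
    [0,0,0,0,0,0,0.1],
    [0,0,0,0,0,0,0.0],
    [0,0,0,0,0,0,-0.1],
    [0,0,0,0,0,0,-0.2],
    [0,0,0,0,0,0,-0.3],
  ],
  squeeze=30,
)

```text
time_s: 6.2
position: [0.5089, -0.2078, 0.0313]
tool_rot: [[-0.956, 0.293, 0.001], [0.293, 0.956, -0.001], [-0.002, -0.0, -1.0]]
ft_force: [-1.5, 1.2, 7.0]
grip_width: 0.0346
gripper_force: 27.8
```

move_arm(
  plan=[
    [0,0,0,0,0,0,-0.6],
    [0,0,0,0,0,0,-0.6],
    [0,0,0,0,0,-0.5,-0.6],
    [0,0,0,0,0,-1.5,-0.6],
    [0,0,0,0,0,-2.5,-0.6],
  ],
  squeeze=40,
)

```text
time_s: 6.7
position: [0.5084, -0.2076, 0.0561]
tool_rot: [[-0.956, 0.293, -0.0], [0.293, 0.956, 0.0], [0.0, 0.0, -1.0]]
ft_force: [0.3, -1.0, -2.2]
grip_width: 0.0343
gripper_force: 38.4
```

move_arm(
  plan=[
    [0,0,0,0,0,-3,-0.6],
    [0,0,0,0,0,-7,-0.6],
    [0,0,0,0.7,4,-10,-0.6],
    [0,0,0,1.4,8,-10,-0.6],
    [0,0,0,2.1,12,-10,-0.6],
  ],
)

```text
time_s: 7.2
position: [0.5237, -0.0856, 0.1572]
tool_rot: [[-0.956, 0.294, 0.003], [0.294, 0.956, -0.001], [-0.003, -0.0, -1.0]]
ft_force: [0.6, -0.5, -2.2]
grip_width: 0.0345
gripper_force: 38.8
```

move_arm(
  plan=[
    [0,0,3,0.7,4,0,-0.6],
    [0,0,6,1.4,8,0,-0.6],
    [0,0,9,2.1,12,0,-0.6],
    [0,0,12,2.8,16,0,-0.6],
    [0,0,15.3,3.6,20,0,-0.6],
  ],
)

```text
time_s: 7.7
position: [0.5476, 0.1167, 0.1561]
tool_rot: [[-0.844, 0.537, 0.001], [0.537, 0.844, -0.0], [-0.001, 0.0, -1.0]]
ft_force: [0.5, -0.6, -1.7]
grip_width: 0.0346
gripper_force: 38.8
```

move_arm(
  plan=[
    [0,0,0,1.5,3,0,-0.6],
    [0,0,0,3,6,0,-0.6],
    [0,0,0,4.2,8.7,1,-0.6],
    [0,0,0,4.2,8.7,4,-0.6],
    [0,0,0,4.2,8.7,5.5,-0.6],
  ],
)

```text
time_s: 8.2
position: [0.5577, 0.2118, 0.099]
tool_rot: [[-0.846, 0.533, -0.002], [0.533, 0.846, -0.0], [0.002, -0.002, -1.0]]
ft_force: [-0.1, -0.3, -1.9]
grip_width: 0.0341
gripper_force: 38.9
```

move_arm(
  plan=[
    [0,0,0,0,0,0,-0.6],
    [0,0,0,0,0,0,-0.6],
    [0,0,0,0,0,0,-0.6],
  ],
)

```text
time_s: 8.5
position: [0.5594, 0.2109, 0.1018]
tool_rot: [[-0.845, 0.535, 0.002], [0.535, 0.845, 0.0], [-0.002, 0.002, -1.0]]
ft_force: [-0.1, -0.1, -1.6]
grip_width: 0.0346
gripper_force: 38.9
```

```bash
cat > look.py <<'E'
from meas import *
import sys
s=env.observe();print(s["position"],np.array(s["tool_rot"])[:,1],s["ft_force"],s["wrist_torque"],s["grip_width"])
p=avg("side",4);pos=np.array(s["position"])
a=np.arctan2(s["tool_rot"][1][1],s["tool_rot"][0][1])-np.pi/2;d=float(sys.argv[2])
Cc=pos-[np.cos(a)*.0013,np.sin(a)*.0013,d]
cy,sy=np.cos(a),np.sin(a);R=np.array([[cy,-sy,0],[sy,cy,0],[0,0,1]])
q=proj(p,Cc).round().astype(int);o=q-[40,48];z=8
i=cv2.resize(p["avg"][o[1]:o[1]+72,o[0]:o[0]+80],None,fx=z,fy=z,interpolation=cv2.INTER_CUBIC)
D=lambda L,c:cv2.polylines(i,[np.array([(proj(p,x)-o+.5)*z for x in L]).round().astype(np.int32)],True,c,1)
t=np.radians(np.arange(0,360,6))
for zz in(.0125,.0165):D(Cc+np.c_[.034*np.cos(t),.034*np.sin(t),0*t+zz],(255,0,0))
for y in(.017,-.017):D(Cc+np.array([(-.018,y,.0185),(.018,y,.0185),(.018,y,.057),(-.018,y,.057)])@R.T,(255,0,0))
M=np.array([.5581,.2164,0])
D(M+np.c_[.035*np.cos(t),.035*np.sin(t),0*t+.029],(0,255,0))
cv2.imwrite(sys.argv[1],i[...,::-1])
E
python3 look.py pics/g.png .0275
```

```text
[0.5594 0.2109 0.1018] [0.535  0.8448 0.0016] [-0.09   -0.0881 -1.6273] [ 0.033   0.013  -0.0093] 0.034602777694939815
```

View pics/g.png

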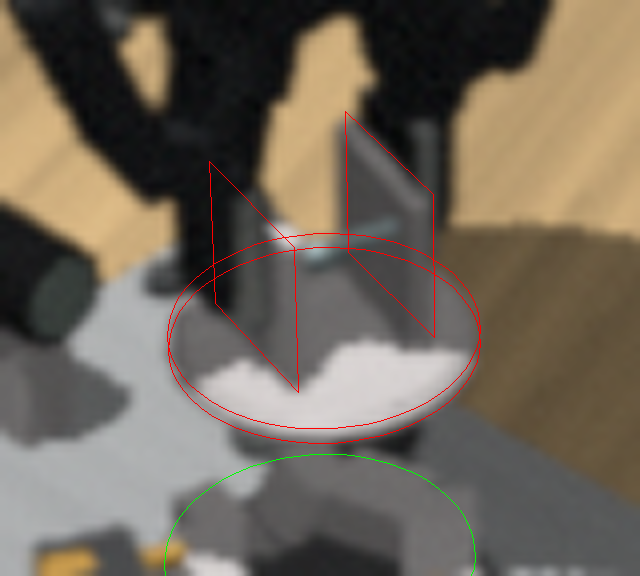

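The overlay fits in the side view: disc at (168–480, 235–440), glass facing the barrel at left, ring below in line. I'll make a small lateral trim, then approach.

move_arm(
  plan=[
    [0,0,0,0.27,0.4,0,-0.6],
    [0,0,0,0.27,0.4,1.5,-0.6],
    [0,0,0,0.27,0.4,3,-0.6],
    [0,0,0,0.27,0.4,3.9,-0.6],
    [0,0,0,0.27,0.4,3.9,-0.6],
  ],
)

```text
time_s: 9.2
position: [0.558, 0.2159, 0.0603]
tool_rot: [[-0.845, 0.535, -0.002], [0.535, 0.845, -0.0], [0.002, -0.002, -1.0]]
ft_force: [0.3, 0.6, -2.4]
grip_width: 0.0346
gripper_force: 38.8
```

move_arm(
  plan=[
    [0,0,0,0,0,0,-0.6],
    [0,0,0,0,0,0.1,-0.6],
    [0,0,0,0,0,0.2,-0.6],
    [0,0,0,0,0,0.3,-0.6],
    [0,0,0,0,0,0.3,-0.6],
  ],
)

```text
time_s: 9.7
position: [0.5585, 0.2158, 0.0584]
tool_rot: [[-0.845, 0.535, -0.0], [0.535, 0.845, -0.0], [0.0, -0.0, -1.0]]
ft_force: [0.7, 0.6, -2.1]
grip_width: 0.0345
gripper_force: 38.9
```

Free so far. I'll feel downwards in 0.5 mm steps.

move_arm(
  plan=[
    [0,0,0,0,0,0.05,-0.6],
    [0,0,0,0,0,0.1,-0.6],
    [0,0,0,0,0,0.15,-0.6],
    [0,0,0,0,0,0.15,-0.6],
  ],
)

```text
time_s: 10.1
position: [0.5586, 0.2158, 0.0568]
tool_rot: [[-0.845, 0.535, 0.0], [0.535, 0.845, -0.0], [-0.0, 0.0, -1.0]]
ft_force: [0.9, 0.5, -2.1]
grip_width: 0.0346
gripper_force: 38.9
```

move_arm(
  plan=[
    [0,0,0,0,0,0.05,-0.6],
    [0,0,0,0,0,0.1,-0.6],
    [0,0,0,0,0,0.1,-0.6],
  ],
)

```text
time_s: 10.4
position: [0.5588, 0.2158, 0.0561]
tool_rot: [[-0.845, 0.535, 0.001], [0.535, 0.845, -0.0], [-0.001, 0.0, -1.0]]
ft_force: [-0.3, -0.9, 0.7]
grip_width: 0.0345
gripper_force: 39.1
```

move_arm(
  plan=[
    [0,0,0,0,0,0.05,-0.6],
    [0,0,0,0,0,0.05,-0.6],
    [0,0,0,0,0,0.05,-0.6],
  ],
)

```text
time_s: 10.7
position: [0.5589, 0.2157, 0.0557]
tool_rot: [[-0.845, 0.535, 0.001], [0.535, 0.845, -0.0], [-0.001, 0.0, -1.0]]
ft_force: [0.2, -0.9, 5.3]
grip_width: 0.034
gripper_force: 39.3
```

```bash
python3 -c "
from h import *
s=env.observe();print(s['time_s'],s['position'],s['ft_force'],s['wrist_torque'],s['tool_rot'])"
```

```text
10.7 [0.55889597 0.21570962 0.05572325] [ 0.1663645  -0.86307277  5.3410898 ] [-0.20480498 -0.03709423  0.04399127] [[-8.44967431e-01  5.34816766e-01  1.03323584e-03]
 [ 5.34816972e-01  8.44967928e-01 -8.83808560e-05]
 [-9.20318709e-04  4.77913118e-04 -9.99999462e-01]]
```

move_arm(
  plan=[
    [0,0,0.7,0,0,-0.02,-0.6],
    [0,0,1.5,0,0,-0.02,-0.6],
    [0,0,1.5,0,0,-0.02,-0.6],
  ],
)

```text
time_s: 11.0
position: [0.5587, 0.2158, 0.0556]
tool_rot: [[-0.83, 0.557, 0.0], [0.557, 0.83, -0.0], [-0.0, 0.0, -1.0]]
ft_force: [1.5, -1.8, 2.8]
grip_width: 0.0343
gripper_force: 39.5
```

```bash
cat > st.py <<'E'
from h import *
np.set_printoptions(precision=4,suppress=True)
s=env.observe();R=np.array(s["tool_rot"]);print(s['time_s'],s['position'],s['ft_force'],s['wrist_torque'],np.degrees(np.arctan2(R[1,1],R[0,1])),s["grip_width"])
E
python3 st.py
```

```text
11.0 [0.5587 0.2158 0.0556] [ 1.4872 -1.7803  2.8397] [-0.3523 -0.1109 -0.0058] 56.12717670007359 0.034250815023742234
```

move_arm(
  plan=[
    [0,0,-1.5,0,0,0,-0.6],
    [0,0,-3,0,0,0,-0.6],
    [0,0,-3,0,0,0,-0.6],
  ],
)

```text
time_s: 11.3
position: [0.5587, 0.2158, 0.0556]
tool_rot: [[-0.859, 0.511, 0.0], [0.511, 0.859, -0.0], [-0.0, 0.0, -1.0]]
ft_force: [1.1, -3.3, 4.0]
grip_width: 0.0343
gripper_force: 39.0
```

```bash
python3 st.py
```

```text
11.3 [0.5587 0.2158 0.0556] [ 1.1061 -3.3167  3.9671] [-0.394  -0.182   0.0271] 59.252840188204274 0.034303913469892144
```

move_arm(
  plan=[
    [0,0,0.8,-0.06,-0.05,0,-0.6],
    [0,0,1.5,-0.12,-0.1,0,-0.6],
    [0,0,1.5,-0.12,-0.1,0,-0.6],
  ],
)

```text
time_s: 11.6
position: [0.5591, 0.2143, 0.0554]
tool_rot: [[-0.845, 0.535, -0.0], [0.535, 0.845, 0.0], [0.0, 0.0, -1.0]]
ft_force: [1.8, -0.7, 1.5]
grip_width: 0.0346
gripper_force: 39.6
```

```bash
python3 st.py
```

```text
11.6 [0.5591 0.2143 0.0554] [ 1.7615 -0.7332  1.5043] [-0.1211 -0.2292 -0.0146] 57.627514178474044 0.034641845259294174
```

move_arm(
  plan=[
    [0,0,0,0,0,0.05,-0.6],
    [0,0,0,0,0,0.05,-0.6],
    [0,0,0,0,0,0.05,-0.6],
  ],
)

```text
time_s: 11.9
position: [0.5592, 0.2143, 0.0551]
tool_rot: [[-0.845, 0.535, 0.0], [0.535, 0.845, 0.0], [-0.0, 0.0, -1.0]]
ft_force: [1.6, -1.2, 3.7]
grip_width: 0.0347
gripper_force: 39.4
```

```bash
python3 st.py
```

```text
11.9 [0.5592 0.2143 0.0551] [ 1.5917 -1.2408  3.7479] [-0.0698 -0.2151 -0.0235] 57.67399207574391 0.03467199717103396
```

move_arm(
  plan=[
    [0,0,0,-0.1,-0.02,0,-0.6],
    [0,0,0,-0.1,-0.02,0.05,-0.6],
    [0,0,0,-0.1,-0.02,0.05,-0.6],
  ],
)

```text
time_s: 12.2
position: [0.5596, 0.2138, 0.0548]
tool_rot: [[-0.845, 0.535, -0.0], [0.535, 0.845, 0.0], [0.0, 0.0, -1.0]]
ft_force: [-1.5, -0.4, 7.1]
grip_width: 0.0344
gripper_force: 40.2
```

```bash
python3 st.py
```

```text
12.2 [0.5596 0.2138 0.0548] [-1.4763 -0.4208  7.0771] [ 0.0311  0.204  -0.0341] 57.67596203025668 0.03443071341683955
```

move_arm(
  plan=[
    [0,0,0,0,0,0.05,-0.6],
    [0,0,0,0,0,0.05,-0.6],
    [0,0,0,0,0,0.05,-0.6],
  ],
)

```text
time_s: 12.5
position: [0.5597, 0.2138, 0.0546]
tool_rot: [[-0.845, 0.535, 0.0], [0.535, 0.845, 0.0], [0.0, 0.0, -1.0]]
ft_force: [-0.9, -0.3, 9.6]
grip_width: 0.0342
gripper_force: 40.1
```

```bash
python3 st.py
```

```text
12.5 [0.5597 0.2138 0.0546] [-0.932  -0.3254  9.6263] [0.0146 0.2925 0.0144] 57.67824962977933 0.034239868185483566
```

move_arm(
  plan=[
    [0,0,0,0,0,0.05,-0.6],
    [0,0,0,0,0,0.05,-0.6],
    [0,0,0,0,0,0.05,-0.6],
  ],
)

```text
time_s: 12.8
position: [0.5599, 0.2139, 0.0544]
tool_rot: [[-0.845, 0.535, 0.001], [0.535, 0.845, 0.001], [-0.0, 0.001, -1.0]]
ft_force: [-3.0, 0.6, 10.5]
grip_width: 0.0344
gripper_force: 40.1
```

```bash
python3 st.py
```

```text
12.8 [0.5599 0.2139 0.0544] [-2.9616  0.5873 10.5219] [ 0.1277  0.319  -0.0548] 57.67844226501595 0.03439088098392877
```

move_arm(
  plan=[
    [0,0,0,0.05,0,0,-0.6],
    [0,0,0,0.05,0,0.04,-0.6],
    [0,0,0,0.05,0,0.04,-0.6],
  ],
)

```text
time_s: 13.1
position: [0.5598, 0.2141, 0.0543]
tool_rot: [[-0.845, 0.535, 0.002], [0.535, 0.845, 0.0], [-0.001, 0.001, -1.0]]
ft_force: [-1.8, -1.2, 12.8]
grip_width: 0.0345
gripper_force: 40.4
```

```bash
python3 st.py
```

```text
13.1 [0.5598 0.2141 0.0543] [-1.7931 -1.2243 12.8238] [-0.016   0.125  -0.0187] 57.676642472421904 0.034464112786712596
```

move_arm(
  plan=[
    [0,0,1,0.03,-0.06,0,-0.6],
    [0,0,-1,0.03,-0.06,0.03,-0.6],
    [0,0,0,0.03,-0.06,0.05,-0.6],
    [0,0,0,0.03,-0.06,0.05,-0.6],
  ],
)

```text
time_s: 13.5
position: [0.5587, 0.2136, 0.0526]
tool_rot: [[-0.844, 0.536, -0.0], [0.536, 0.844, -0.0], [0.0, -0.0, -1.0]]
ft_force: [0.7, 0.6, 5.2]
grip_width: 0.0346
gripper_force: 40.6
```

```bash
python3 st.py; python3 look.py pics/i.png .0275
```

```text
13.5 [0.5587 0.2136 0.0526] [0.6666 0.5904 5.2451] [-0.0692 -0.0251 -0.121 ] 57.60110195513738 0.03457552338947246
[0.5587 0.2136 0.0526] [ 0.5358  0.8443 -0.0001] [0.6666 0.5904 5.2451] [-0.0692 -0.0251 -0.121 ] 0.03457552338947246
```

View pics/i.png

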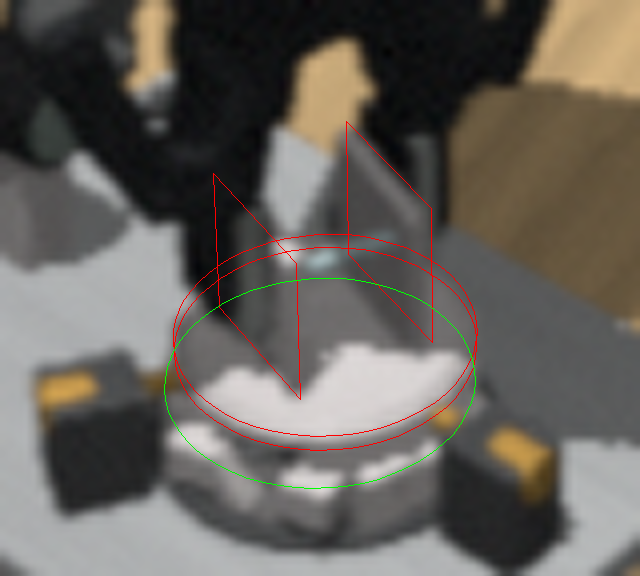

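It broke past the detents: z dropped to 52.6 mm and force fell to 5 N. The disc tracks the overlay at (175–475, 235–450), with no slip in the grip. Pressing on gently.

move_arm(
  plan=[
    [0,0,0.5,0,0,0.05,-0.6],
    [0,0,0.5,0,0,0.1,-0.6],
    [0,0,0.5,0,0,0.1,-0.6],
  ],
)

```text
time_s: 14.0
position: [0.5591, 0.2137, 0.0522]
tool_rot: [[-0.84, 0.542, 0.001], [0.542, 0.84, 0.0], [-0.001, 0.001, -1.0]]
ft_force: [0.1, 1.1, 8.7]
grip_width: 0.0344
gripper_force: 39.5
```

```bash
python3 st.py
```

```text
14.0 [0.5591 0.2137 0.0522] [0.052  1.0947 8.7174] [0.0593 0.1054 0.0314] 57.17168221561564 0.034391288064586814
```

move_arm(
  plan=[
    [0,0,0.7,0,0,0.03,-0.6],
    [0,0,-0.7,0,0,0.06,-0.6],
    [0,0,0,0,0.03,0.08,-0.6],
    [0,0,0,0,0.03,0.08,-0.6],
  ],
)

```text
time_s: 14.4
position: [0.5588, 0.2138, 0.0502]
tool_rot: [[-0.84, 0.543, -0.001], [0.543, 0.84, -0.0], [0.001, -0.001, -1.0]]
ft_force: [2.7, 0.5, -0.4]
grip_width: 0.0337
gripper_force: 39.0
```

```bash
python3 st.py
```

```text
14.4 [0.5588 0.2138 0.0502] [ 2.7315  0.486  -0.4327] [ 0.0263 -0.4023  0.2751] 57.137929377587156 0.03367100050680415
```

move_arm(
  plan=[
    [0,0,-0.5,-0.05,0.04,0,-0.6],
    [0,0,-1,-0.05,0.04,0.03,-0.6],
    [0,0,-1,-0.05,0.04,0.03,-0.6],
  ],
)

```text
time_s: 14.7
position: [0.559, 0.2139, 0.0499]
tool_rot: [[-0.85, 0.527, -0.002], [0.527, 0.85, -0.0], [0.001, -0.001, -1.0]]
ft_force: [-0.8, -0.0, -3.7]
grip_width: 0.0339
gripper_force: 40.3
```

```bash
python3 st.py
```

```text
14.7 [0.559  0.2139 0.0499] [-0.7679 -0.0284 -3.6536] [0.0242 0.0332 0.0785] 58.189379061192774 0.03390789796254343
```

move_arm(
  plan=[
    [0,0,0,0,0,0.03,-0.6],
    [0,0,0,0,0,0.06,-0.6],
    [0,0,0,0,0,0.06,-0.6],
  ],
)

```text
time_s: 15.0
position: [0.5592, 0.2139, 0.0498]
tool_rot: [[-0.85, 0.527, -0.001], [0.527, 0.85, -0.0], [0.001, -0.001, -1.0]]
ft_force: [-1.8, -0.0, -1.6]
grip_width: 0.034
gripper_force: 40.3
```

```bash
python3 st.py
```

```text
15.0 [0.5592 0.2139 0.0498] [-1.7812 -0.013  -1.6098] [-0.0363  0.4029  0.1582] 58.17769047043018 0.03397025439646471
```

move_arm(
  plan=[
    [0,0,-0.5,0.04,-0.03,0.03,-0.6],
    [0,0,-0.5,0.04,-0.03,0.06,-0.6],
    [0,0,-0.5,0.04,-0.03,0.06,-0.6],
  ],
)

```text
time_s: 15.3
position: [0.5591, 0.2139, 0.0493]
tool_rot: [[-0.854, 0.52, -0.0], [0.52, 0.854, 0.0], [0.0, -0.0, -1.0]]
ft_force: [-2.0, 0.2, -1.5]
grip_width: 0.034
gripper_force: 40.3
```

```bash
python3 st.py
```

```text
15.3 [0.5591 0.2139 0.0493] [-1.977   0.1723 -1.4852] [0.0043 0.2703 0.1771] 58.680160266134145 0.03403706993522521
```

move_arm(
  plan=[
    [0,0,-0.6,0.04,-0.03,0.03,-0.6],
    [0,0,-0.6,0.04,-0.03,0.06,-0.6],
    [0,0,-0.6,0.04,-0.03,0.06,-0.6],
  ],
)

```text
time_s: 15.6
position: [0.559, 0.2138, 0.0488]
tool_rot: [[-0.86, 0.511, 0.001], [0.511, 0.86, 0.0], [-0.001, 0.001, -1.0]]
ft_force: [0.2, -0.0, -1.3]
grip_width: 0.0339
gripper_force: 40.0
```

```bash
python3 st.py
```

```text
15.6 [0.559  0.2138 0.0488] [ 0.2031 -0.0498 -1.3173] [ 0.1413 -0.1345  0.1264] 59.28400058691637 0.033921404302638215
```

move_arm(
  plan=[
    [0,0,-0.3,0,0,0.03,-0.6],
    [0,0,-0.3,0,0,0.06,-0.6],
    [0,0,-0.3,0,0,0.06,-0.6],
  ],
)

```text
time_s: 15.9
position: [0.5589, 0.2139, 0.0484]
tool_rot: [[-0.862, 0.506, 0.001], [0.506, 0.862, 0.0], [-0.001, 0.001, -1.0]]
ft_force: [0.5, 0.8, 1.4]
grip_width: 0.0334
gripper_force: 40.0
```

```bash
python3 st.py
```

```text
15.9 [0.5589 0.2139 0.0484] [0.4503 0.7572 1.3519] [ 0.1473 -0.1417  0.1951] 59.584819800150086 0.033362982547289775
```

move_arm(
  plan=[
    [0,0,-0.7,0,0,0.03,-0.6],
    [0,0,-0.7,0,0,0.06,-0.6],
    [0,0,-0.7,0,0,0.06,-0.6],
  ],
)

```text
time_s: 16.2
position: [0.559, 0.2139, 0.0481]
tool_rot: [[-0.868, 0.496, 0.001], [0.496, 0.868, 0.0], [-0.001, 0.001, -1.0]]
ft_force: [0.4, 1.0, 4.9]
grip_width: 0.034
gripper_force: 42.3
```

```bash
python3 st.py
```

```text
16.2 [0.559  0.2139 0.0481] [0.4056 1.012  4.874 ] [ 0.1779 -0.0178 -0.0673] 60.26924266605448 0.03404611012662301
```

move_arm(
  plan=[
    [0,0,0,0,0,0.03,-0.6],
    [0,0,0,0,0,0.05,-0.6],
    [0,0,0,0,0,0.05,-0.6],
  ],
)

```text
time_s: 16.5
position: [0.5591, 0.2139, 0.048]
tool_rot: [[-0.868, 0.496, 0.002], [0.496, 0.868, 0.0], [-0.001, 0.001, -1.0]]
ft_force: [-0.9, -0.3, 8.0]
grip_width: 0.0341
gripper_force: 42.6
```

```bash
python3 st.py
```

```text
16.5 [0.5591 0.2139 0.048 ] [-0.8737 -0.2937  7.9844] [0.0916 0.1621 0.0035] 60.26901304952428 0.03405320868803853
```

move_arm(
  plan=[
    [0,0,0,0,0,0.03,-0.6],
    [0,0,0,0,0,0.05,-0.6],
    [0,0,0,0,0,0.05,-0.6],
  ],
)

```text
time_s: 16.8
position: [0.5591, 0.2139, 0.0479]
tool_rot: [[-0.868, 0.496, 0.002], [0.496, 0.868, 0.0], [-0.002, 0.001, -1.0]]
ft_force: [-2.6, 0.6, 12.1]
grip_width: 0.0342
gripper_force: 43.0
```

```bash
python3 st.py
```

```text
16.8 [0.5591 0.2139 0.0479] [-2.6066  0.5813 12.1364] [ 0.0557  0.3855 -0.069 ] 60.27208272454643 0.034192641001189135
```

move_arm(
  plan=[
    [0,0,0,0.02,-0.02,0,-0.6],
    [0,0,0,0.02,-0.02,0.02,-0.6],
    [0,0,0,0.02,-0.02,0.02,-0.6],
    [0,0,0,0.02,-0.02,0.02,-0.6],
  ],
  squeeze=22,
)

```text
time_s: 17.2
position: [0.5591, 0.2139, 0.0479]
tool_rot: [[-0.868, 0.496, 0.003], [0.496, 0.868, 0.001], [-0.002, 0.002, -1.0]]
ft_force: [-1.0, 0.4, 12.5]
grip_width: 0.0343
gripper_force: 43.1
```

```bash
python3 st.py
```

```text
17.2 [0.5591 0.2139 0.0479] [-0.9737  0.4009 12.5377] [ 0.0775  0.2629 -0.0375] 60.26891962055304 0.03427663936761012
```

move_arm(
  plan=[
    [0,0,0,0,0,-0.1,-0.6],
    [0,0,0,0,0,-0.15,-0.15],
    [0,0,0,0,0,-0.15,-0.1],
    [0,0,0,0,0,-0.15,0.0],
    [0,0,0,0,0,-0.15,0.1],
  ],
)

```text
time_s: 17.7
position: [0.5582, 0.2136, 0.0475]
tool_rot: [[-0.868, 0.496, -0.001], [0.496, 0.868, -0.0], [0.001, -0.001, -1.0]]
ft_force: [-0.2, 0.1, 0.4]
grip_width: 0.0465
gripper_force: 0.0
```

```bash
python3 st.py
```

```text
17.7 [0.5582 0.2136 0.0475] [-0.1546  0.073   0.438 ] [-0.0006 -0.016   0.0216] 60.274142928334484 0.04646041079383995
```

Released cleanly. I'll re-grip lightly without the old constraints, press once more and test for rocking.

move_arm(
  plan=[
    [0,0,0,0,0,0,-0.15],
    [0,0,0,0,0,0,-0.3],
    [0,0,0,0,0,0,-0.4],
    [0,0,0,0,0,0,-0.4],
  ],
  squeeze=20,
)

```text
time_s: 18.1
position: [0.5584, 0.214, 0.0476]
tool_rot: [[-0.868, 0.496, 0.0], [0.496, 0.868, 0.001], [0.0, 0.0, -1.0]]
ft_force: [2.2, 2.3, -3.7]
grip_width: 0.0344
gripper_force: 20.4
```

```bash
python3 st.py
```

```text
18.1 [0.5584 0.214  0.0476] [ 2.1687  2.3472 -3.6839] [ 0.5956 -0.3226 -0.1209] 60.26753722120434 0.03444657011954274
```

move_arm(
  plan=[
    [0,0,0,0,0,0.02,-0.4],
    [0,0,0,0,0,0.04,-0.4],
    [0,0,0,0,0,0.04,-0.4],
  ],
)

```text
time_s: 18.4
position: [0.5584, 0.2139, 0.0476]
tool_rot: [[-0.868, 0.496, 0.0], [0.496, 0.868, 0.0], [-0.0, 0.001, -1.0]]
ft_force: [0.6, 4.4, -1.0]
grip_width: 0.034
gripper_force: 20.8
```

```bash
python3 st.py
```

```text
18.4 [0.5584 0.2139 0.0476] [ 0.6049  4.3905 -0.9739] [ 0.7879 -0.1867 -0.1064] 60.270396119895786 0.03403932860944541
```

move_arm(
  plan=[
    [0,0,0,0.02,0.03,0.04,-0.4],
    [0,0,0,0.02,0.03,0.08,-0.4],
    [0,0,0,0.02,0.03,0.1,-0.4],
    [0,0,0,0.02,0.03,0.1,-0.4],
  ],
)

```text
time_s: 18.8
position: [0.5586, 0.214, 0.0475]
tool_rot: [[-0.868, 0.496, 0.001], [0.496, 0.868, -0.0], [-0.001, 0.001, -1.0]]
ft_force: [-1.8, 2.3, 6.9]
grip_width: 0.0346
gripper_force: 21.5
```

```bash
python3 st.py
```

```text
18.8 [0.5586 0.214  0.0475] [-1.797   2.3197  6.9058] [ 0.3943  0.3439 -0.1826] 60.274009003273555 0.03459867960909141
```

move_arm(
  plan=[
    [0.3,0,0.3,0,0,0.03,-0.4],
    [0.6,0,0.3,0,0,0.03,-0.4],
    [0.6,0,0.3,0,0,0.03,-0.4],
  ],
)

```text
time_s: 19.1
position: [0.5587, 0.2141, 0.0474]
tool_rot: [[-0.866, 0.5, -0.004], [0.5, 0.866, -0.009], [-0.001, -0.01, -1.0]]
ft_force: [-1.6, 2.6, 10.0]
grip_width: 0.0345
gripper_force: 20.3
```

```bash
python3 st.py; python3 -c "
from h import *
print(np.array(env.observe()['tool_rot'])[2])"
```

```text
19.1 [0.5587 0.2141 0.0474] [-1.5505  2.5798  9.9663] [0.5978 0.3244 0.0001] 59.99431452981809 0.034491602117884844
[-0.00133596 -0.00974003 -0.99995167]
```

move_arm(
  plan=[
    [-0.6,0,0,0,0,0,-0.4],
    [-0.6,0.6,0,0,0,0,-0.4],
    [-0.6,0.6,0,0,0,0,-0.4],
  ],
)

```text
time_s: 19.4
position: [0.5586, 0.214, 0.0474]
tool_rot: [[-0.866, 0.5, -0.008], [0.5, 0.866, 0.005], [0.009, 0.001, -1.0]]
ft_force: [-2.4, 2.4, 9.3]
grip_width: 0.0339
gripper_force: 20.1
```

```bash
python3 st.py; python3 -c "
from h import *
print(np.array(env.observe()['tool_rot'])[2])"
```

```text
19.4 [0.5586 0.214  0.0474] [-2.4016  2.4404  9.2553] [0.2517 0.3197 0.0006] 59.98690649094481 0.033872978973783635
[ 9.38773814e-03  5.73553480e-04 -9.99955770e-01]
```

move_arm(
  plan=[
    [0,-0.6,0,0,0,0,-0.4],
    [0,-0.6,0,0,0,-0.05,-0.4],
    [0,-0.6,0,0,0,-0.1,-0.2],
    [0,-0.6,0,0,0,-0.1,0.0],
    [0,-0.6,0,0,0,-0.1,0.3],
  ],
)

```text
time_s: 19.9
position: [0.558, 0.2136, 0.0467]
tool_rot: [[-0.866, 0.5, -0.001], [0.5, 0.866, -0.001], [0.001, -0.001, -1.0]]
ft_force: [0.7, 0.5, 0.2]
grip_width: 0.055
gripper_force: 0.0
```

move_arm(
  plan=[
    [0,0,0,0,0,0,0.3],
    [0,0,0,0,0,-1,0.3],
    [0,0,0,0,0,-3,0.3],
    [0,0,0,0,0,-7,0.3],
    [0,0,0,0,0,-11,0.3],
  ],
)

```text
time_s: 20.4
position: [0.558, 0.2139, 0.1588]
tool_rot: [[-0.866, 0.501, -0.001], [0.501, 0.866, -0.0], [0.001, -0.001, -1.0]]
ft_force: [0.6, 0.6, -0.1]
grip_width: 0.0555
gripper_force: 0.0
```

move_arm(
  plan=[
    [0,0,0,2,-3,-3,0.3],
    [0,0,0,4,-7,-3,0.3],
    [0,0,0,7,-11,-3,0.3],
    [0,0,0,10,-15,-3,0.3],
    [0,0,0,12,-18,-3,0.3],
  ],
)

```text
time_s: 20.9
position: [0.3615, 0.1177, 0.1875]
tool_rot: [[-0.866, 0.5, -0.0], [0.5, 0.866, -0.0], [-0.0, -0.0, -1.0]]
ft_force: [1.1, -0.3, -0.1]
grip_width: 0.0553
gripper_force: 0.0
```

move_arm(
  plan=[
    [0,0,0,2,-3,0,0.3],
    [0,0,0,4,-6,0,0.3],
    [0,0,0,6,-9,0,0.3],
    [0,0,0,6,-9,0,0.3],
  ],
)

```text
time_s: 21.3
position: [0.2642, 0.0699, 0.1873]
tool_rot: [[-0.865, 0.502, -0.0], [0.502, 0.865, -0.0], [-0.0, -0.001, -1.0]]
ft_force: [0.4, 0.4, 0.8]
grip_width: 0.0558
gripper_force: 0.0
```

```bash
cat > fin.py <<'E'
from meas import *
s=env.observe();print(s["time_s"],s["position"],s["ft_force"])
M=np.array([.5581,.2164]);rows=[]
for n,hh in(("top",26),("side",34)):
    p=avg(n,4)
    q=proj(p,[*M,.045]).round().astype(int);o=q-[hh,hh];z=380/(2*hh)
    a=cv2.resize(p["avg"][o[1]:o[1]+2*hh,o[0]:o[0]+2*hh],(380,380),interpolation=cv2.INTER_CUBIC)
    a=a.copy()
    yaw=np.radians(-30);t=np.radians(np.arange(0,360,6))
    R=np.array([[np.cos(yaw),-np.sin(yaw),0],[np.sin(yaw),np.cos(yaw),0],[0,0,1]]);C=np.r_[M,.021]
    D=lambda L,c:cv2.polylines(a,[np.array([(proj(p,x)-o+.5)*z for x in L]).round().astype(np.int32)],True,c,1)
    D(C+np.c_[.034*np.cos(t),.034*np.sin(t),0*t+.0165],(255,0,0))
    for y in(.017,-.017):D(C+np.array([(-.018,y,.0185),(.018,y,.0185),(.018,y,.057),(-.018,y,.057)])@R.T,(255,0,0))
    rows.append(a)
cv2.imwrite("pics/fin.png",np.hstack(rows)[...,::-1])
E
python3 fin.py
```

```text
21.3 [0.2642 0.0699 0.1873] [0.3835 0.3751 0.8225]
```

View pics/fin.png

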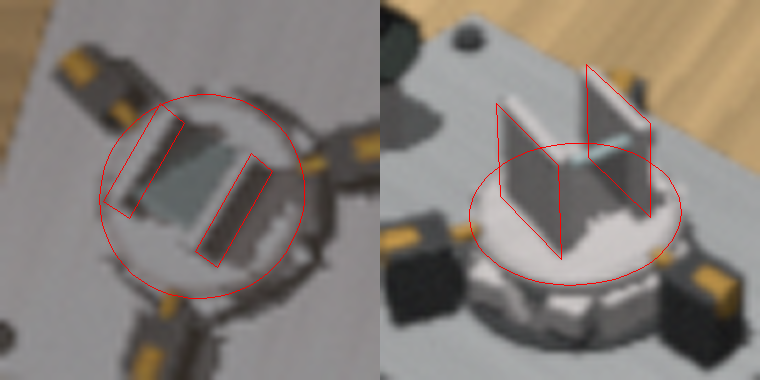

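The final views show the disc lying level on the modelled seated outline. The detents hold at its rim, near (165,300) and (315,163) in the top crop and (462,232) and (665,258) in the side crop. The glass faces the barrel and the gripper is clear.

```bash
python3 -c "
from rig import env
print(env.close_job())"
```

```text
the job is handed in; nothing more can be done
None
```

The mirror cell is seated in the three-point mount past the detents, glass towards the barrel, and the job is handed in at about 22 s; peak reading while pressing was about 13 N. It did not sink further when pressed again, but my tilt test for rocking was inconclusive.

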